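# Set the length stop on the mitre block and load the gilt moulding

### The arm

A 6-joint arm with a two-finger parallel gripper is mounted at the origin on the work surface. World frame = base frame: x ahead of the robot, y to its left, z up, the work surface at z = 0. Lengths are in m, angles in rad, forces in N, time in s.
With the tool pointing down it reaches from about 0.35 to 0.8 m from the base axis. Payload 7.3 kg.
Tool frame: the origin (TCP) lies midway between the tips of the shut fingers; the grasp point (between the pads) lies 19 mm behind it; z points along the fingers, y is the line along which they close (so a half turn about z gives the same grasp; the last joint's range is limited). The gripper opens to 85 mm and grips with 20 to 120 N. Pads are 22 mm wide; open, the fingers measure 114 mm over their backs; the gripper's body (76 mm by 85 mm) begins 54 mm behind the grasp point. The pads swing forward as they close: fully open they stand 13 mm farther back than shut.
Start: joints at [1.194, 0.342, 1.524, -0, 1.275, -0.146], TCP at [0.12, 0.511, 0.231] pointing down, gripper open.
Joint ranges: [-2.53, 2.53], [-0.77, 2.02], [0.04, 2.7], [-1, 4.14], [0.28, 2.66], [-3.11, 3.11]. Speed limits (rad/s): [2.57, 2.57, 3.14, 3.14, 3.14, 3.14].

### API

Orientations are given as [roll, pitch, yaw] about the fixed x, y, z axes, in that order (R = Rz(yaw) Ry(pitch) Rx(roll)).
In Python, from workcell import bot, imaging, job gives the robot as it stands.
- The arm moves only by the tool jog_arm, never from a script. Its argument "series" is one flat list of numbers, 4 for each row, row after row: the shift along the tool's x, y, z in units of 50 mm (1.0 is 50 mm), then the turn about the tool's z in degrees. In form: [x, y, z, turn, x, y, z, turn, ...]. A call has 1 to 20 rows; each row shifts and turns the commanded pose from where the row before left it, along the tool's axes as they then stand; what a row does not reach is not made up. A row lasts 1/10 s, in which the tool goes at most 50 mm and 8.59 degrees, less where a joint would pass 70% of its speed; a pose out of reach is approached as far as the arm can. A call is refused whole if a number of a shift passes 1 or a number of a turn 8.59, either way. A call with a gripper value outside its range is refused whole. "fingers" is the opening in per cent of the stroke, from 0 (shut) to 100 (fully open), set as the call begins (left out, the last holds). The fingers move at their own pace and stop on an object; "squeeze" is the grip in N (left out, the last holds). Time passes only in rows, so rows that do not move let the fingers close. It gives the time, the measured TCP pose, the force, the opening and the grip force at its end, in the units of the state.
- bot.get_state(): the state, without advancing time (a new reading comes with each control period).
- imaging.snapshot(name): name is "side" or "top"; returns a dict with "frame" (480x640x3 uint8, red, green, blue), "intrinsics" (3x3 intrinsics, pixels), "R" (3x3) and "t" (3): a world point X has camera coordinates R X + t. Camera axes: x right, y down, z forward; pixel columns grow to the right and rows downward; lengths in m; the calibration is good to about 2 mm. A picture is of the moment at which its call begins. There is no depth.
- job.close_job(): hands the job in; it is judged then, once.
The state is a dict: "t": time; "q": joint angles; "qd": joint speeds; "effort": joint torques, N m; "tcp_pos": TCP position; "ee_rot": TCP orientation; "contact_force": force on the tool from outside, world axes, zero at the start; "ft_torque": the same for the moment, N m; "gripper_width": opening from 0.0 (shut) to 1.0 (fully open); "grasp_force": force on a finger pad.
Only numpy, scipy, OpenCV 4.12 (cv2) and the standard library are available. Lean on these libraries where they do the work, as an engineer would, in place of code of your own. Each camera call takes 0.05 s, during which the arm holds its last target. There are 200 camera calls.

### The job

Set up the mitre block to saw the gilt moulding to length: slide the blue stop along its bar until its yellow pointer stands on the red tape, let go of it, and swing its arm fully down. Then lay the gilt moulding, rope side up, flat on the board, snug against the fence along its side and with its end touching the stop arm, on the side where the saw slots are, without shoving the stop off its mark. Set the moulding down rather than dropping it, let go of everything, and leave the other things on the bench alone.

Things in the scene. Friction and masses are not known exactly. Their poses are not given: they have to be found in the camera images.
- mitre_block: Fixed beech mitre block; board 150 mm (x) by 620 mm (y), 20 mm thick; origin at the centre of its underside, on the bench. Along its +x half runs the fence; the moulding lies in front of it (x < 0), where 75 mm of bare board is left. Three dark saw slots cross the board at y = -70, -150 and -230 mm. Yaw up to 0.12 rad either way
- fence (a point): Middle of the top front edge of the fence: a strip 20 mm thick and 16 mm high standing on the board over its whole length; its upright front face is at x = 0 of mitre_block and looks to -x, its top is 36 mm above the bench
- bar (a point): Middle of the stop's round steel bar, 16 mm thick, along y of mitre_block behind the fence: axis at x = +34 mm, 75 mm above the bench. It ends in aluminium brackets at y = -165 and +302 mm (20 mm in x, 16 mm in y, 92 mm high)
- stop: Sliding stop on the bar: blue block 36 mm (x) by 70 mm (y, -30 to +40 mm) by 36 mm high; origin on the bar's axis in line with the yellow pointer, axes those of mitre_block. Slides along y only, from y = -60 to +250 mm of mitre_block; a sprung brake holds it where it is left, about 10 N move it. Found parked towards the +y end, to +y of the red tape
- knob (a point): Centre of the black grip on top of the stop, 20 mm to +y of the pointer: 24 mm (x) by 24 mm (y), 36 mm high; this point is 115 mm above the bench, the grip's top 129 mm, its foot on the blue block 93 mm
- pointer (a point): Tip of the stop's yellow pointer, just above the fence's top, at the y of the stop's origin
- mark: Red tape, 12 mm wide along y, wrapped over the fence; origin in the middle of its width at the front edge of the fence's top; axes parallel to mitre_block's; no thickness to speak of
- stop_arm (a joint): Hinge of the dark steel stop arm, about the bar's axis: 0 = fully down on its end stop, 1.95 = swung up, leaning back on its upper end stop; found up, at 1.8 to 1.95. Stiff, stays where it is left (0.1 N m moves it). The arm is a straight beam 12 mm by 12 mm, at y = -42 to -30 mm of the stop, reaching 68 mm from the bar's axis, with a plate at its end, square to the beam
- stop_face (a point): Centre of the face on the arm's plate that the moulding's end touches: 42 mm to -y of the pointer, looking to -y (to the saw slots). Arm down: the beam is level 75 mm above the bench, and the 30 mm broad plate hangs from it at x = -34 to -4 mm of mitre_block, to 3 mm above the board. Arm up: the plate points to -x, its top 160 mm above the bench
- gilt_moulding: Loose gold moulding, 40 mm wide (x), 190 mm long (y), 32 mm high with upright sides, plus a rope bead 10 mm wide along the middle of its top (38 mm in all), 0.2 to 0.4 kg; origin at the centre of its underside. Alike both ways round. Lies on the bench, rope up, roughly along y (within 0.3 rad), to the left or right in front of the mitre block
- black_moulding: Loose black moulding of the same size and make, in the other place; leave it
- bole_tin: Small tin, 68 mm across, 50 mm high, on the bench between the mouldings; origin at the centre of its underside; leave it
- glue: White glue bottle, 60 mm across, 165 mm high, beyond the mitre block's right end; leave it
- brush_jar: White jar of brushes, 72 mm across, brushes to 190 mm high, on the left of the bench; leave it
- try_square: Try square, wooden stock 115 mm and steel blade 150 mm, 18 mm high, lying beyond the mitre block's left end; leave it
- tenon_saw: Tenon saw lying on the right of the bench, 365 mm long; leave it
- spatula: Spatula lying on the left of the bench; leave it
- green_block: Green wooden block 70 x 130 x 45 mm on the left of the bench; leave it
There are look-alikes about, which are no part of the job. Leave any green look-alike of the gilt_moulding alone.

How it is judged:
On the way:
1. the stop has been let go with its pointer on the red tape (within 7 mm of its middle) and its arm fully down, the moulding not yet against it (y of pointer in the frame of mark between -0.007 and 0.007 m and value of joint stop_arm below 0.08 rad and linear speed of stop below 0.01 m/s and contact force between each of the fingers, gilt_moulding and stop below 0.3 N), for 0.2 s.
At the end, for the whole second after the job is handed in: Pointer within 7 mm of the tape's middle; arm down (0.08 rad); gilt moulding rope side up, flat on the board, against the fence (gap under 4 mm, parallel within 0.035 rad), its end against the arm on the saw-slot side (gap under 4.5 mm); all at rest (y of pointer in the frame of mark between -0.007 and 0.007 m and value of joint stop_arm below 0.08 rad and y of gilt_moulding in the frame of stop_face between -0.0995 and -0.091 m and x of gilt_moulding in the frame of mitre_block between -0.024 and -0.017 m and angle between the y axis of gilt_moulding and the y axis of mitre_block, either way round below 0.035 rad and z of gilt_moulding in the frame of mitre_block between 0.017 and 0.023 m and angle between gilt_moulding's own z axis and vertical below 0.05 rad and linear speed of each of gilt_moulding, stop below 0.01 m/s); the robot touches nothing.
It fails at once if the gilt moulding is dropped (moves faster than 0.7 m/s out of the fingers) (linear speed of gilt_moulding above 0.7 m/s and contact force between the fingers and gilt_moulding below 0.3 N).
It fails at once if another thing on the bench is pushed away by more than 25 mm (distance of any of black_moulding, bole_tin, glue, brush_jar, try_square, tenon_saw, spatula, green_block from where it was at the start of the episode above 0.025 m).
It fails at once if a standing thing is tipped over (angle between any of bole_tin, glue, brush_jar's own z axis and vertical above 0.5 rad).
It also fails if it takes over 72 s, if anything falls off the work surface, if the arm or the gripper's body presses on something with over 40 N, if the wrist force passes 120 N, or if a joint passes its speed limit or range.

## Working session

There is one attempt and no reset: what is moved stays moved. The work goes in short steps, Python scripts to look and compute and a tool call to move; the robot and the scene stay as the last step left them, time stands still between calls to the robot, and variables do not carry over. Pictures are saved under pics/ and viewed, at most 10 in all, crops included, and the job is handed in when it is done.

Besides the shell and the picture viewer there is one more tool, called after "Emit:" as a command line: name --argument value ..., lists and objects as JSON in quotes. jog_arm: Moves the arm, as the interface text tells. Its arguments: {"type":"object","properties":{"series":{"type":"array","items":{"type":"number"}},"fingers":{"type":"number"},"squeeze":{"type":"number"}},"required":["series"]}

```bash
mkdir -p pics; python3 - <<'E'
from workcell import bot, imaging, job
import cv2, numpy as np, pickle
for n in ("top","side"):
    s=imaging.snapshot(n); cv2.imwrite(f"pics/{n}0.png",s["frame"][...,::-1]); pickle.dump(s,open(f"{n}0.pkl","wb"))
    print(n,s["intrinsics"].tolist(),np.round(s["R"],4).tolist(),np.round(s["t"],4).tolist())
st=bot.get_state(); print({k:np.round(v,3).tolist() for k,v in st.items()})
E
```

```text
top [[469.0471302295736, 0.0, 316.40358740487187], [0.0, 469.0471302295736, 244.7186997516698], [0.0, 0.0, 1.0]] [[0.0089, -0.9997, 0.022], [-0.9986, -0.01, -0.0515], [0.0517, -0.0215, -0.9984]] [0.0008, 0.4191, 1.4008]
side [[568.6758015452806, 0.0, 307.9282319454914], [0.0, 568.6758015452806, 242.86923457175894], [0.0, 0.0, 1.0]] [[0.9475, -0.3199, -0.0035], [-0.2395, -0.7021, -0.6706], [0.2121, 0.6362, -0.7418]] [-0.3748, 0.1939, 1.7316]
{'t': 0.1, 'q': [1.194, 0.343, 1.525, -0.0, 1.275, -0.146], 'qd': [0.0, -0.002, -0.002, -0.0, 0.0, -0.0], 'effort': [0.002, -43.445, -24.649, -0.0, 0.005, -0.0], 'tcp_pos': [0.12, 0.511, 0.231], 'ee_rot': [-3.14, -0.0, 2.911], 'contact_force': [0.316, 1.384, 0.146], 'ft_torque': [-0.048, -0.034, -0.013], 'grasp_force': 0.0, 'gripper_width': 0.996}
```

View pics/top0.png

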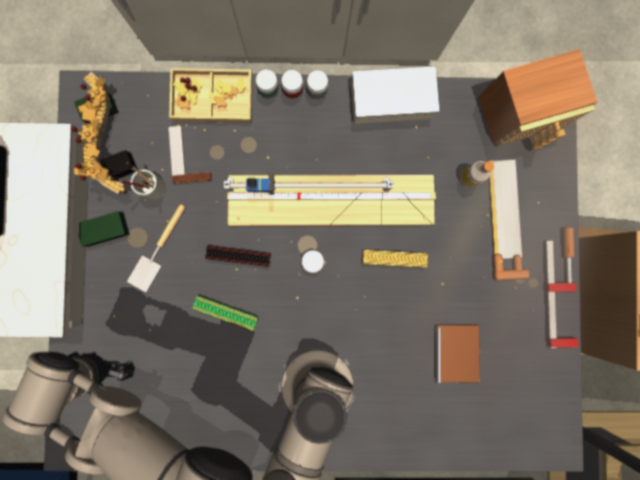

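View pics/side0.png

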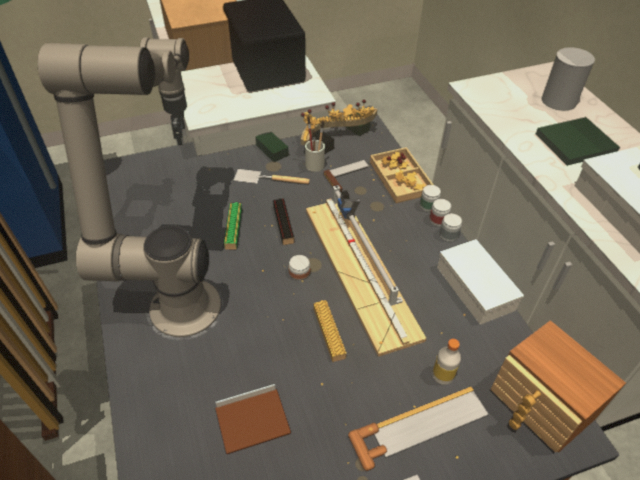

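The top view shows the board from (228,175) to (435,225), the blue stop at (260,185) and the red tape at (299,196). Candidates for the moulding:
- gold at (395,258): gilt, the one I want
- black at (238,255)
- green look-alike at (225,312)

In the side view the gilt is at (330,330) and the stop at (347,205).

```bash
cat > h.py <<'E'
import numpy as np, cv2, pickle
def load(n,k=0): return pickle.load(open(f"{n}{k}.pkl","rb"))
def snap(n,k):
    from workcell import imaging
    s=imaging.snapshot(n); pickle.dump(s,open(f"{n}{k}.pkl","wb")); return s
def ray(s,p):
    d=s["R"].T@np.linalg.inv(s["intrinsics"])@np.array([p[0],p[1],1.]); return -s["R"].T@s["t"],d
def onz(s,p,z):
    c,d=ray(s,p); return c+d*(z-c[2])/d[2]
def proj(s,X):
    q=s["intrinsics"]@(s["R"]@np.array(X)+s["t"]); return q[:2]/q[2]
def tri(s1,p1,s2,p2):
    c1,d1=ray(s1,p1);c2,d2=ray(s2,p2)
    a,b=np.linalg.lstsq(np.c_[d1,-d2],c2-c1,rcond=None)[0]; return (c1+a*d1+c2+b*d2)/2,np.linalg.norm(c1+a*d1-c2-b*d2)
def mask(s,lo,hi,box):
    h=cv2.cvtColor(s["frame"],cv2.COLOR_RGB2HSV); m=cv2.inRange(h,lo,hi); o=np.zeros_like(m); x0,y0,x1,y1=box; o[y0:y1,x0:x1]=m[y0:y1,x0:x1]; return o
def big(m):
    c=cv2.findContours(m,cv2.RETR_EXTERNAL,cv2.CHAIN_APPROX_NONE)[0]; return max(c,key=cv2.contourArea)
E
python3 - <<'E'
from h import *
T,S=load("top"),load("side")
def crop(s,x0,y0,w,h,k): return cv2.resize(s["frame"][y0:y0+h,x0:x0+w],None,fx=k,fy=k,interpolation=cv2.INTER_NEAREST)
a=crop(T,220,170,100,60,4); b=crop(S,300,180,100,75,4); c=crop(T,355,240,100,40,4); d=crop(S,300,290,100,75,4)
im=np.vstack([np.hstack([a,c[:0].reshape(0,400,3)]) if 0 else np.hstack([a,np.vstack([c,np.zeros((80,400,3),np.uint8)])]),np.hstack([b,d])])
cv2.imwrite("pics/crop1.png",im[...,::-1])
for n,s,box in (("T",T,(355,240,440,280)),("S",S,(300,290,360,370))):
    m=mask(s,(12,90,60),(32,255,255),box); m=cv2.morphologyEx(m,cv2.MORPH_CLOSE,np.ones((5,5)))
    r=cv2.minAreaRect(big(m)); print(n,"gilt",r); 
    M=cv2.moments(m,True);print(onz(s,(M['m10']/M['m00'],M['m01']/M['m00']),.03))
    bp=[onz(s,p,.032)[:2].round(4).tolist() for p in cv2.boxPoints(r)]; print(bp)
for n,s,bx in (("T",T,(228,170,440,230)),("S",S,(300,195,430,355))):
    for nm,lo,hi in (("red",(0,150,80),(6,255,255)),("red2",(174,150,80),(180,255,255)),("blue",(100,120,40),(125,255,255))):
        m=mask(s,lo,hi,bx); ys,xs=np.nonzero(m); 
        if len(xs): print(n,nm,len(xs),xs.mean(),ys.mean(),xs.min(),xs.max(),ys.min(),ys.max(),onz(s,(xs.mean(),ys.mean()),.036 if nm[0]=='r' else .093))
m=mask(T,(15,50,120),(35,255,255),(222,170,440,230));m=cv2.morphologyEx(m,cv2.MORPH_CLOSE,np.ones((15,15)))
r=cv2.minAreaRect(big(m));print("board",r,[onz(T,p,.02)[:2].round(4).tolist() for p in cv2.boxPoints(r)])
E
```

```text
T gilt ((394.7283630371094, 257.9657897949219), (65.34822082519531, 15.183242797851562), 3.2397000789642334)
[ 0.380686   -0.22864705  0.03      ]
[[0.363, -0.1295], [0.408, -0.1319], [0.3989, -0.3266], [0.3538, -0.3239]]
S gilt ((329.4598388671875, 330.01458740234375), (62.538978576660156, 16.403667449951172), 70.01689147949219)
[ 0.39929974 -0.22683232  0.03      ]
[[0.36, -0.1348], [0.4107, -0.1301], [0.398, -0.3391], [0.3514, -0.3419]]
T red 12 298.5 195.5 298 299 193 198 [0.56354773 0.05979472 0.036     ]
T blue 118 260.50847457627117 185.8135593220339 247 268 180 190 [0.58100491 0.16708693 0.093     ]
S red 13 350.84615384615387 240.46153846153845 348 354 239 242 [0.56451515 0.06052448 0.036     ]
S blue 6 344.8333333333333 207.5 339 348 200 209 [0.5780908 0.1572204 0.093    ]
board ((330.5, 199.5), (51.0, 209.0), 90.0) [[0.6283, 0.2782], [0.6367, -0.3526], [0.4816, -0.3519], [0.4748, 0.2753]]
```

View pics/crop1.png

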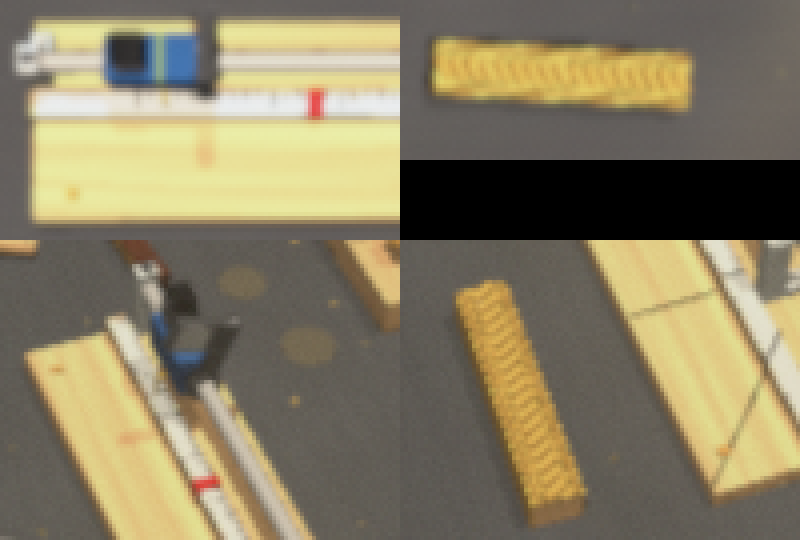

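The crop shows the gilt rope moulding, confirmed, with the rope up. On the stop the knob top is at pixel (252,182), the pointer stripe at (260,184), the pointer tip at about (261,194) and the arm at (271,184). The red tape is at (299,196). One more measurement for yaw and knob, then I move.

```bash
python3 - <<'E'
from h import *
T,S=load("top"),load("side")
g=T["frame"].astype(int); h=cv2.cvtColor(T["frame"],cv2.COLOR_RGB2HSV)
w=((h[...,1]<60)&(h[...,2]>150)); F=[];B=[]
P=[]
for x in list(range(232,296))+list(range(304,432)):
    ys=np.nonzero(w[190:203,x])[0]
    if len(ys)>=4: P.append(onz(T,(x,190+ys.mean()),.036)[:2])
P=np.array(P); v=cv2.fitLine(P.astype(np.float32),cv2.DIST_HUBER,0,.01,.01).ravel(); v[:2]*=np.sign(v[1]);print("fence mid (block x=+10)",v,"yaw",np.arctan2(-v[0],v[1]))
yaw=np.arctan2(-v[0],v[1]); ey=np.array([-np.sin(yaw),np.cos(yaw)]);ex=np.array([np.cos(yaw),np.sin(yaw)])
for n,s,p,z in(("tape",T,(298.5,195.5),.036),("tapeS",S,(350.85,240.46),.036)):
    X=onz(s,p,z)[:2];print(n,X,"y'",X@ey,"x'",X@ex)
print("fence front x'",v[2:]@ex-.010)
# knob: dark pixels top; stripe
m=((h[...,2]<60)).astype(np.uint8); m2=np.zeros_like(m); m2[174:192,242:258]=m[174:192,242:258]
M=cv2.moments(m2,True);p=(M['m10']/M['m00'],M['m01']/M['m00']);X=onz(T,p,.125)[:2];print("knob",p,X,"y'",X@ey,"x'",X@ex)
b=mask(T,(95,80,30),(130,255,255),(240,170,285,195)); ys,xs=np.nonzero(b)
for xx in (xs.min()-.5,xs.max()+.5):
    X=onz(T,(xx,185),.093)[:2];print("blue end",xx,"y'",X@ey)
X=onz(T,(259.75,184.2),.093)[:2];print("stripe y'",X@ey,X@ex)
X=onz(T,(261.2,194.5),.038)[:2];print("ptr y'",X@ey,X@ex)
for y in range(180,192):print(y,[tuple(g[y,x]) for x in range(257,264)]) if y in(184,) else 0
E
```

```text
fence mid (block x=+10) [-0.01566211  0.99987733  0.56326693 -0.00230966] yaw 0.015662747
tape [0.56354773 0.05979472] y' 0.05096104060291686 x' 0.5644151151945269
tapeS [0.56452958 0.06052676] y' 0.05167761601842001 x' 0.5654083074037777
fence front x' 0.5531617
knob (251.5, 182.4090909090909) [0.58454722 0.18899486] y' 0.17981643978791062 x' 0.5874355689597167
blue end 246.5 y' 0.1976991883592524
blue end 268.5 y' 0.1352741483371693
stripe y' 0.16011642530005868 0.5881837611463062
ptr y' 0.16125763587156727 0.5674488430434615
184 [(np.int64(70), np.int64(108), np.int64(150)), (np.int64(105), np.int64(139), np.int64(158)), (np.int64(135), np.int64(165), np.int64(144)), (np.int64(131), np.int64(162), np.int64(146)), (np.int64(99), np.int64(137), np.int64(165)), (np.int64(73), np.int64(120), np.int64(174)), (np.int64(68), np.int64(117), np.int64(176))]
```

Emit:
jog_arm --series '[0,0,0,-7.05,0,0,0,-7.05,-0.51,-0.365,0,0,-0.51,-0.365,0,0,-0.51,-0.365,0,0,-0.51,-0.365,0,0,-0.51,-0.365,0,0,-0.51,-0.365,0,0,-0.51,-0.365,0,0,-0.51,-0.365,0,0,-0.51,-0.365,0,0,-0.51,-0.365,0,0,-0.51,-0.365,0,0,-0.51,-0.365,0,0,-0.51,-0.365,0,0,-0.51,-0.365,0,0,-0.51,-0.365,0,0,-0.51,-0.365,0,0,-0.51,-0.365,0,0,-0.51,-0.365,0,0]' --fingers 55 --squeeze 40

```text
t: 2.1
tcp_pos: [0.5848, 0.1887, 0.2308]
ee_rot: [-3.142, -0.001, -3.126]
contact_force: [0.2, 0.2, 0.7]
gripper_width: 0.546
grasp_force: 0.0
```

Emit:
jog_arm --series '[0,0,0.4,0,0,0,0.4,0,0,0,0.4,0,0,0,0.4,0,0,0,0.4,0,0,0,0.3,0,0,0,0.2,0,0,0,0.1,0,0,0,0,0]'

```text
t: 3.0
tcp_pos: [0.5843, 0.1897, 0.1016]
ee_rot: [3.141, 0.001, -3.126]
contact_force: [-0.4, 0.8, -0.1]
gripper_width: 0.552
grasp_force: 0.1
```

Emit:
jog_arm --series '[0,0,0,0,0,0,0,0,0,0,0,0,0,0,0,0,0,0,0,0,0,0,0,0,0,0,0,0,0,0,0,0]' --fingers 0

```text
t: 3.8
tcp_pos: [0.5843, 0.1903, 0.102]
ee_rot: [3.141, 0.001, -3.126]
contact_force: [-1.4, 4.1, 4.9]
gripper_width: 0.272
grasp_force: 41.2
```

Emit:
jog_arm --series '[0,-0.1,0,0,0,-0.2,0,0,0,-0.2,0,0,0,-0.2,0,0,0,-0.2,0,0,0,-0.2,0,0,0,-0.2,0,0,0,-0.2,0,0,0,-0.2,0,0,0,-0.2,0,0,0,-0.2,0,0,0,-0.1,0,0,0,0,0,0,0,0,0,0]'

```text
t: 5.2
tcp_pos: [0.5859, 0.0803, 0.102]
ee_rot: [3.141, 0.001, -3.126]
contact_force: [-1.5, 4.6, 6.3]
gripper_width: 0.276
grasp_force: 41.5
```

Emit:
jog_arm --series '[0,0,0,0,0,0,0,0,0,0,0,0,0,0,0,0,0,0,-0.2,0,0,0,-0.5,0,0,0,-0.5,0,0,0,-0.5,0,0,0,-0.5,0,0,0,-0.3,0]' --fingers 55

```text
t: 6.2
tcp_pos: [0.5861, 0.0797, 0.229]
ee_rot: [3.142, 0.003, -3.126]
contact_force: [-0.1, -0.4, 0.1]
gripper_width: 0.552
grasp_force: 0.0
```

Emit:
jog_arm --series '[-0.36,-0.31,0,0,-0.37,-0.31,0,0,-0.37,-0.31,0,0,-0.36,-0.32,0,0,0,0,0,0]' --fingers 0

```text
t: 6.7
tcp_pos: [0.6609, 0.0161, 0.226]
ee_rot: [-3.141, 0.0, -3.129]
contact_force: [-1.5, -0.9, -1.2]
gripper_width: -0.002
grasp_force: 0.0
```

```bash
python3 - <<'E'
from h import *
T,S=snap("top",1),snap("side",1)
def crop(s,x0,y0,w,h,k): return cv2.resize(s["frame"][y0:y0+h,x0:x0+w],None,fx=k,fy=k,interpolation=cv2.INTER_NEAREST)
cv2.imwrite("pics/c2.png",np.hstack([crop(T,250,150,80,100,5),crop(S,320,170,80,100,5)])[...,::-1])
E
```

```text
(no output)
```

View pics/c2.png

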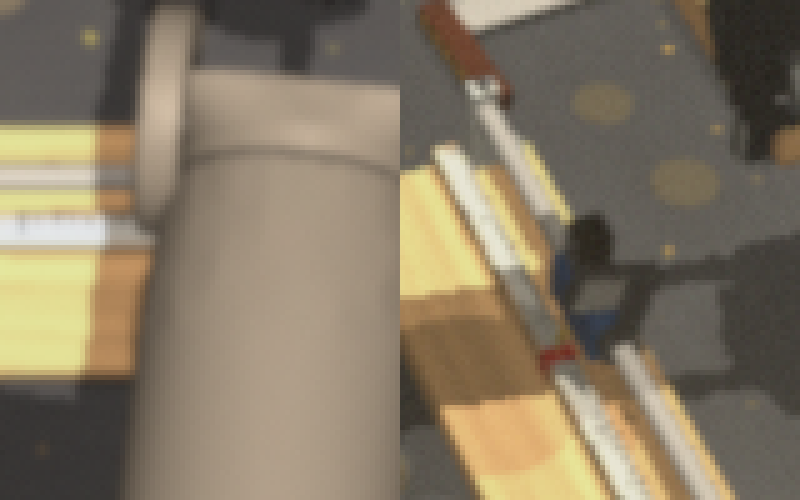

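The arm hides the stop in the top view. In the side view the stop sits beside the tape at about (352,241), with its arm still up. Next I swing the arm down.

Emit:
jog_arm --series '[0,0,0.4,0,0,0,0.4,0,0,0,0.4,0,0,0,0.4,0,0,0,0.4,0,0,0,0,0]'

```text
t: 7.4
tcp_pos: [0.6572, 0.0194, 0.1237]
ee_rot: [3.141, -0.006, -3.125]
contact_force: [-0.3, 0.8, -0.3]
gripper_width: 0.004
grasp_force: 0.0
```

Emit:
jog_arm --series '[0.2,0,0,0,0.2,0,0,0,0.2,0,0,0,0.2,0,0,0,0.2,0,0,0,0.2,0,0,0,0.2,0,0,0,0.2,0,0,0,0.2,0,0,0,0.2,0,0,0,0.2,0,0,0,0.1,0,0,0,0,0,0,0]'

```text
t: 8.7
tcp_pos: [0.5439, 0.0166, 0.1265]
ee_rot: [3.141, -0.001, -3.126]
contact_force: [-1.0, 0.2, 0.6]
gripper_width: 0.002
grasp_force: 0.4
```

Emit:
jog_arm --series '[0,0,0.1,0,0,0,0.1,0,0,0,0.1,0,0,0,0.1,0,0,0,0.1,0,0,0,0.1,0,0,0,0.1,0,0,0,0,0]'

```text
t: 9.5
tcp_pos: [0.5444, 0.0166, 0.0904]
ee_rot: [3.141, -0.001, -3.126]
contact_force: [-0.1, -0.4, 0.9]
gripper_width: -0.0
grasp_force: 0.0
```

Emit:
jog_arm --series '[0,0,0.06,0,0,0,0.06,0,0,0,0.04,0,0,0,0.02,0,0,0,0,0]'

```text
t: 10.0
tcp_pos: [0.5447, 0.0165, 0.0822]
ee_rot: [3.141, -0.0, -3.126]
contact_force: [-0.4, 0.0, -0.6]
gripper_width: 0.001
grasp_force: 0.0
```

Emit:
jog_arm --series '[0,0,0.03,0,0,0,0.03,0,0,0,0,0]'

```text
t: 10.3
tcp_pos: [0.545, 0.0165, 0.0807]
ee_rot: [-3.141, 0.001, -3.126]
contact_force: [-3.7, 0.2, 11.5]
gripper_width: -0.001
grasp_force: 5.6
```

Emit:
jog_arm --series '[0,0,-0.3,0,0,0,-0.3,0,0,0,-0.4,0,0,0,-0.3,8.5,0,0,-0.3,8.5,0,0,-0.3,8.5,0,0,-0.3,8.5,0,0,-0.2,8.5,0,0,0,8.5,0,0,0,8.5,0,0,0,8.5,0,0,0,8.5,0,0,0,8.5,0,0,0,8.5,0,0,0,0]'

```text
t: 11.8
tcp_pos: [0.5447, 0.0165, 0.1992]
ee_rot: [3.141, -0.0, 1.524]
contact_force: [0.3, 0.5, 0.5]
gripper_width: -0.002
grasp_force: 0.0
```

Emit:
jog_arm --series '[-0.504,-0.305,0,0,-0.504,-0.305,0,0,-0.504,-0.305,0,0,-0.504,-0.305,0,0,-0.504,-0.305,0,0,-0.504,-0.305,0,0,-0.504,-0.305,0,0,-0.504,-0.305,0,0,-0.504,-0.305,0,0,-0.504,-0.305,0,0,0,0,0,0]' --fingers 100

```text
t: 12.9
tcp_pos: [0.3796, -0.2305, 0.1994]
ee_rot: [3.142, 0.001, 1.526]
contact_force: [-0.1, 0.3, 0.6]
gripper_width: 1.001
grasp_force: 0.0
```

```bash
python3 - <<'E'
from h import *
T,S=snap("top",2),snap("side",2)
def crop(s,x0,y0,w,h,k): return cv2.resize(s["frame"][y0:y0+h,x0:x0+w],None,fx=k,fy=k,interpolation=cv2.INTER_NEAREST)
cv2.imwrite("pics/c3.png",np.hstack([crop(T,260,165,80,75,5),crop(S,320,190,80,75,5)])[...,::-1])
h=cv2.cvtColor(T["frame"],cv2.COLOR_RGB2HSV)
b=mask(T,(95,80,30),(130,255,255),(270,170,330,195)); ys,xs=np.nonzero(b); e=.01566; ey=np.array([-np.sin(e),np.cos(e)])
for xx in (xs.min()-.5,xs.max()+.5): print("blue end",xx,"y'",onz(T,(xx,185),.093)[:2]@ey)
m=mask(T,(0,150,80),(6,255,255),(280,185,320,205)); ys,xs=np.nonzero(m);print(xs,ys)
print([ (x,T["frame"][183,x].tolist()) for x in range(292,304)])
for p in (proj(T,[.5532,0,0.036]),):print(p)
E
```

```text
blue end 285.5 y' 0.08694945956883822
blue end 309.5 y' 0.018591959989336482
[298 298 299 298 299 298 299] [195 196 196 197 197 198 198]
[(292, [49, 47, 45]), (293, [51, 49, 48]), (294, [47, 49, 54]), (295, [46, 62, 86]), (296, [56, 89, 127]), (297, [79, 115, 144]), (298, [106, 137, 136]), (299, [115, 146, 140]), (300, [93, 131, 159]), (301, [71, 115, 169]), (302, [65, 113, 170]), (303, [66, 113, 170])]
[318.60075547 199.20588901]
```

View pics/c3.png

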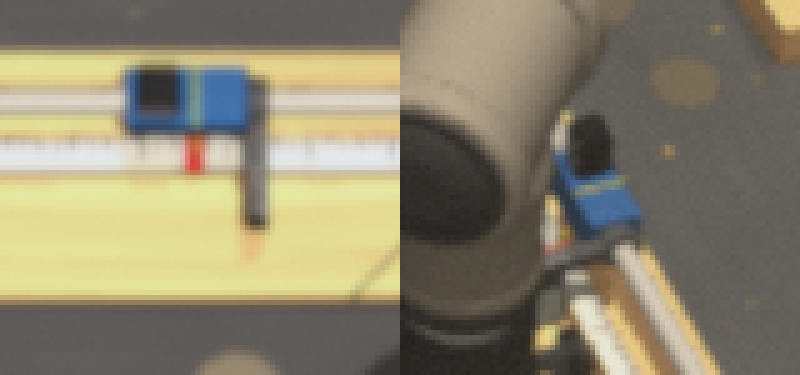

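Stripe at (299,183) and tape at (298.5,196) line up within about 2 mm, and the arm is down. Next, the moulding.

Emit:
jog_arm --series '[0.05,0.03,0.5,0,0,0,0.5,0,0,0,0.5,0,0,0,0.5,0,0,0,0.5,0,0,0,0.5,0,0,0,0.35,0,0,0,0.2,0,0,0,0.14,0,0,0,0,0]'

```text
t: 14.0
tcp_pos: [0.3826, -0.2253, 0.0144]
ee_rot: [-3.141, -0.001, 1.526]
contact_force: [0.6, 0.9, -0.2]
gripper_width: 0.994
grasp_force: 0.0
```

Emit:
jog_arm --series '[0,0,0,0,0,0,0,0,0,0,0,0,0,0,0,0,0,0,0,0,0,0,0,0,0,0,0,0]' --fingers 0 --squeeze 45

```text
t: 14.7
tcp_pos: [0.3827, -0.226, 0.0155]
ee_rot: [3.141, 0.001, 1.525]
contact_force: [-1.0, 1.0, 5.5]
gripper_width: 0.458
grasp_force: 45.9
```

Emit:
jog_arm --series '[0,0,-0.1,0,0,0,-0.2,0,0,0,-0.3,0,0,0,-0.3,-3.52,0,0,-0.2,0,0,0,0,0]'

```text
t: 15.3
tcp_pos: [0.3831, -0.2263, 0.0712]
ee_rot: [3.139, 0.002, 1.585]
contact_force: [0.8, -1.3, -3.5]
gripper_width: 0.456
grasp_force: 46.4
```

Emit:
jog_arm --series '[0.1,0.1,0,0,0.2,0.24,0,0,0.25,0.27,0,0,0.25,0.27,0,0,0.25,0.27,0,0,0.25,0.27,0,0,0.25,0.27,0,0,0.25,0.27,0,0,0.25,0.27,0,0,0.25,0.27,0,0,0.2,0.24,0,0,0.1,0.14,0,0,0.08,0.1,0,0,0,0,0,0]'

```text
t: 16.7
tcp_pos: [0.5296, -0.0892, 0.0695]
ee_rot: [-3.141, -0.0, 1.587]
contact_force: [-0.2, 0.5, -2.7]
gripper_width: 0.451
grasp_force: 46.3
```

```bash
python3 - <<'E'
from h import *
T,S=snap("top",3),snap("side",3)
def crop(s,x0,y0,w,h,k): return cv2.resize(s["frame"][y0:y0+h,x0:x0+w],None,fx=k,fy=k,interpolation=cv2.INTER_NEAREST)
cv2.imwrite("pics/c4.png",np.hstack([crop(T,270,160,100,120,4),crop(S,310,200,100,120,4)])[...,::-1])
E
```

```text
(no output)
```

View pics/c4.png

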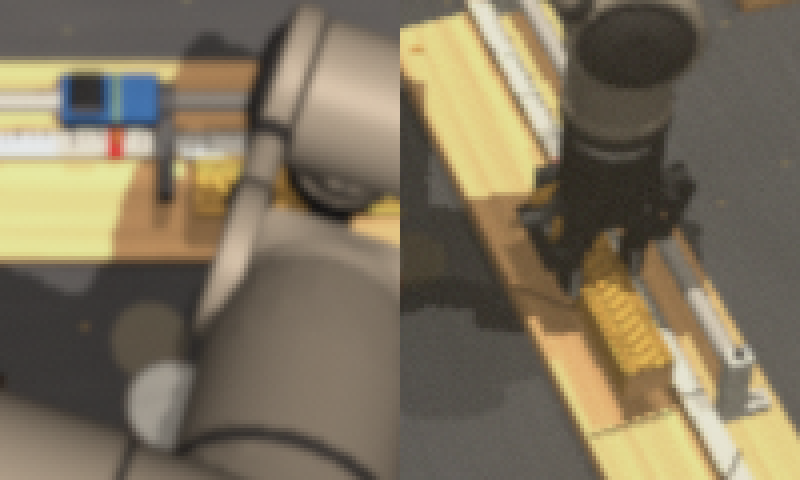

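The moulding is held level over the board. In the top crop its end is at pixel (318,206) and the arm at about (313,203), so the gap is around 15 mm. Lowering.

Emit:
jog_arm --series '[0,0,0.2,0,0,0,0.2,0,0,0,0.14,0,0,0,0.08,0,0,0,0.04,0,0,0,0,0]'

```text
t: 17.4
tcp_pos: [0.5292, -0.0895, 0.0365]
ee_rot: [-3.141, -0.0, 1.586]
contact_force: [-0.5, 0.3, -3.4]
gripper_width: 0.459
grasp_force: 46.3
```

Emit:
jog_arm --series '[0,0,0.02,0,0,0,0,0]'

```text
t: 17.6
tcp_pos: [0.5295, -0.0895, 0.036]
ee_rot: [3.141, 0.0, 1.586]
contact_force: [0.1, -0.2, -3.1]
gripper_width: 0.458
grasp_force: 46.3
```

Emit:
jog_arm --series '[0,0.03,0,0,0,0.03,0,0,0,0.02,0,0,0,0,0,0]'

```text
t: 18.0
tcp_pos: [0.5336, -0.0894, 0.0359]
ee_rot: [3.141, 0.0, 1.587]
contact_force: [-0.1, -0.4, -2.7]
gripper_width: 0.455
grasp_force: 46.3
```

Emit:
jog_arm --series '[0,0.01,0,0,0,0.01,0,0,0,0,0,0]'

```text
t: 18.3
tcp_pos: [0.5344, -0.0894, 0.0358]
ee_rot: [3.141, -0.0, 1.586]
contact_force: [-0.1, 0.6, -4.5]
gripper_width: 0.453
grasp_force: 46.3
```

Emit:
jog_arm --series '[0,0.02,0,0,0,0,0,0]'

```text
t: 18.5
tcp_pos: [0.5355, -0.0894, 0.0358]
ee_rot: [3.141, -0.0, 1.586]
contact_force: [0.0, -0.0, -3.7]
gripper_width: 0.455
grasp_force: 46.3
```

Emit:
jog_arm --series '[0,0.02,0,0,0,0,0,0]'

```text
t: 18.7
tcp_pos: [0.5365, -0.0894, 0.0358]
ee_rot: [3.141, -0.0, 1.586]
contact_force: [-0.1, -0.1, -3.2]
gripper_width: 0.452
grasp_force: 46.3
```

Emit:
jog_arm --series '[0,0.02,0,0,0,0,0,0]'

```text
t: 18.9
tcp_pos: [0.5374, -0.0893, 0.0358]
ee_rot: [3.141, -0.0, 1.586]
contact_force: [-0.1, -0.4, -3.4]
gripper_width: 0.454
grasp_force: 46.3
```

Emit:
jog_arm --series '[0,0.02,0,0,0,0,0,0]'

```text
t: 19.1
tcp_pos: [0.5375, -0.0893, 0.0357]
ee_rot: [-3.14, -0.0, 1.586]
contact_force: [-3.8, -0.3, -0.7]
gripper_width: 0.459
grasp_force: 46.5
```

Emit:
jog_arm --series '[0,-0.01,0,0,0.04,0,0,0,0.04,0,0,0,0.04,0,0,0,0.03,0,0,0,0,0,0,0]'

```text
t: 19.7
tcp_pos: [0.5374, -0.0814, 0.0356]
ee_rot: [-3.141, -0.0, 1.587]
contact_force: [-3.9, -1.9, -3.1]
gripper_width: 0.457
grasp_force: 46.3
```

Emit:
jog_arm --series '[0.02,0,0,0,0,0,0,0]'

```text
t: 19.9
tcp_pos: [0.5374, -0.0807, 0.0357]
ee_rot: [-3.141, -0.0, 1.587]
contact_force: [-5.5, -1.0, -3.7]
gripper_width: 0.454
grasp_force: 46.3
```

Emit:
jog_arm --series '[0.02,0,0,0,0,0,0,0]'

```text
t: 20.1
tcp_pos: [0.5374, -0.0798, 0.0357]
ee_rot: [-3.141, -0.0, 1.587]
contact_force: [-4.6, -2.7, -3.2]
gripper_width: 0.459
grasp_force: 46.3
```

Emit:
jog_arm --series '[0.02,0,0,0,0,0,0,0]'

```text
t: 20.3
tcp_pos: [0.5374, -0.0789, 0.0357]
ee_rot: [-3.141, -0.0, 1.587]
contact_force: [-4.7, -2.1, -3.4]
gripper_width: 0.451
grasp_force: 46.3
```

Emit:
jog_arm --series '[0,-0.015,0,0,0.02,0,0,0,0,0,0,0]'

```text
t: 20.6
tcp_pos: [0.5373, -0.0777, 0.0359]
ee_rot: [3.141, -0.0, 1.586]
contact_force: [-1.6, -0.1, -3.4]
gripper_width: 0.456
grasp_force: 46.3
```

Emit:
jog_arm --series '[0.02,0,0,0,0,0,0,0]'

```text
t: 20.8
tcp_pos: [0.5373, -0.0767, 0.036]
ee_rot: [3.141, -0.0, 1.586]
contact_force: [-0.7, -0.3, -2.8]
gripper_width: 0.455
grasp_force: 46.3
```

Emit:
jog_arm --series '[0.02,0,0,0,0,0,0,0]'

```text
t: 21.0
tcp_pos: [0.5373, -0.0756, 0.0359]
ee_rot: [3.141, -0.0, 1.587]
contact_force: [-0.3, 0.0, -4.4]
gripper_width: 0.457
grasp_force: 46.3
```

Emit:
jog_arm --series '[0.02,0,0,0,0,0,0,0]'

```text
t: 21.2
tcp_pos: [0.5372, -0.0754, 0.0359]
ee_rot: [3.141, 0.001, 1.587]
contact_force: [0.1, -4.2, -4.1]
gripper_width: 0.453
grasp_force: 46.3
```

Emit:
jog_arm --series '[0.02,0,0,0,0,0,0,0]'

```text
t: 21.4
tcp_pos: [0.5372, -0.0752, 0.036]
ee_rot: [3.141, 0.002, 1.587]
contact_force: [-0.4, -8.7, -3.8]
gripper_width: 0.456
grasp_force: 46.3
```

```bash
python3 - <<'E'
from h import *
T,S=snap("top",4),snap("side",4)
def crop(s,x0,y0,w,h,k): return cv2.resize(s["frame"][y0:y0+h,x0:x0+w],None,fx=k,fy=k,interpolation=cv2.INTER_NEAREST)
cv2.imwrite("pics/c5.png",crop(T,270,170,80,60,8)[...,::-1])
b=mask(T,(95,80,30),(130,255,255),(270,170,330,195)); ys,xs=np.nonzero(b); print(xs.min(),xs.max())
for k in (3,4):
    t=load("top",k); print([t["frame"][y,308:322].sum(1).tolist() for y in (205,)])
print([ (x,T["frame"][183,x].tolist()) for x in range(296,302)])
E
```

```text
286 309
[[326, 245, 204, 201, 234, 319, 405, 432, 419, 385, 370, 421, 464, 463]]
[[328, 256, 212, 206, 226, 268, 305, 316, 326, 317, 315, 318, 290, 220]]
[(296, [57, 91, 128]), (297, [78, 114, 143]), (298, [106, 136, 135]), (299, [115, 146, 140]), (300, [93, 131, 160]), (301, [69, 115, 169])]
```

View pics/c5.png

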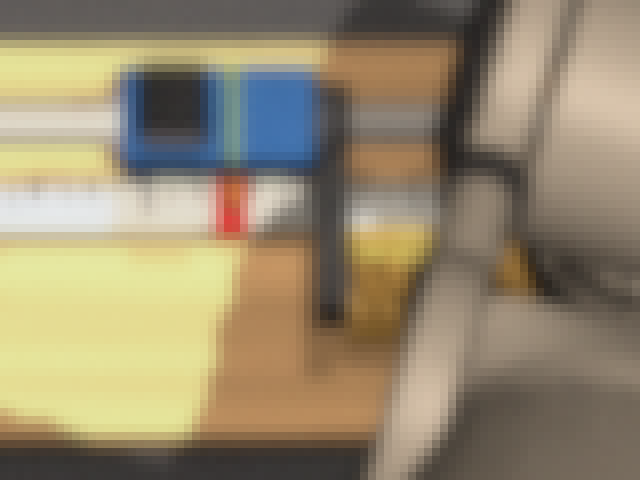

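The moulding's end, at about (313,205), touches the arm. The stop hasn't moved: stripe and tape both stay at x≈299. I'll ease off, settle it on the board and release.

Emit:
jog_arm --series '[-0.025,0,0,0,0,0,0.01,0,0,0,0,0]'

```text
t: 21.8
tcp_pos: [0.5371, -0.0753, 0.0356]
ee_rot: [3.141, 0.0, 1.586]
contact_force: [-1.2, -3.9, -0.3]
gripper_width: 0.452
grasp_force: 46.6
```

Emit:
jog_arm --series '[0,0,0.015,0,0,0,0,0]'

```text
t: 22.0
tcp_pos: [0.5372, -0.0753, 0.0356]
ee_rot: [3.14, 0.001, 1.587]
contact_force: [-2.7, -3.8, 6.8]
gripper_width: 0.453
grasp_force: 47.5
```

Emit:
jog_arm --series '[0,0,-0.01,0,0,0,0,0,0,0,0,0,0,0,0,0]' --fingers 53

```text
t: 22.4
tcp_pos: [0.5369, -0.0748, 0.035]
ee_rot: [-3.142, -0.0, 1.587]
contact_force: [-0.7, 1.0, -0.3]
gripper_width: 0.529
grasp_force: 0.0
```

Emit:
jog_arm --series '[0,0,-0.05,0,0,0,-0.1,0,0,0,-0.2,0,0,0,-0.4,0,0,0,-0.5,0,0,0,-0.5,0,0,0,-0.5,0,0,0,-0.5,0,0,0,0,0]'

```text
t: 23.3
tcp_pos: [0.5388, -0.0756, 0.177]
ee_rot: [3.134, 0.002, 1.586]
contact_force: [0.1, -0.4, -0.0]
gripper_width: 0.532
grasp_force: 0.0
```

Emit:
jog_arm --series '[-0.3,-0.3,0,0,-0.5,-0.3,0,0,-0.5,-0.3,0,0,-0.5,-0.3,0,0,-0.5,-0.3,0,0,-0.5,-0.3,0,0,-0.5,-0.3,0,0,-0.5,-0.3,0,0,-0.3,-0.3,0,0,0,0,0,0]'

```text
t: 24.3
tcp_pos: [0.4035, -0.2837, 0.1724]
ee_rot: [-3.141, -0.0, 1.583]
contact_force: [0.6, 0.2, -0.5]
gripper_width: 0.528
grasp_force: 0.0
```

```bash
python3 - <<'E'
from h import *
T,S=snap("top",5),snap("side",5)
def crop(s,x0,y0,w,h,k): return cv2.resize(s["frame"][y0:y0+h,x0:x0+w],None,fx=k,fy=k,interpolation=cv2.INTER_NEAREST)
cv2.imwrite("pics/c6.png",np.vstack([crop(T,260,165,160,70,5),crop(S,310,210,160,50,5)])[...,::-1])
b=mask(T,(95,80,30),(130,255,255),(270,170,330,195)); ys,xs=np.nonzero(b); print(xs.min(),xs.max())
E
```

```text
286 309
```

View pics/c6.png

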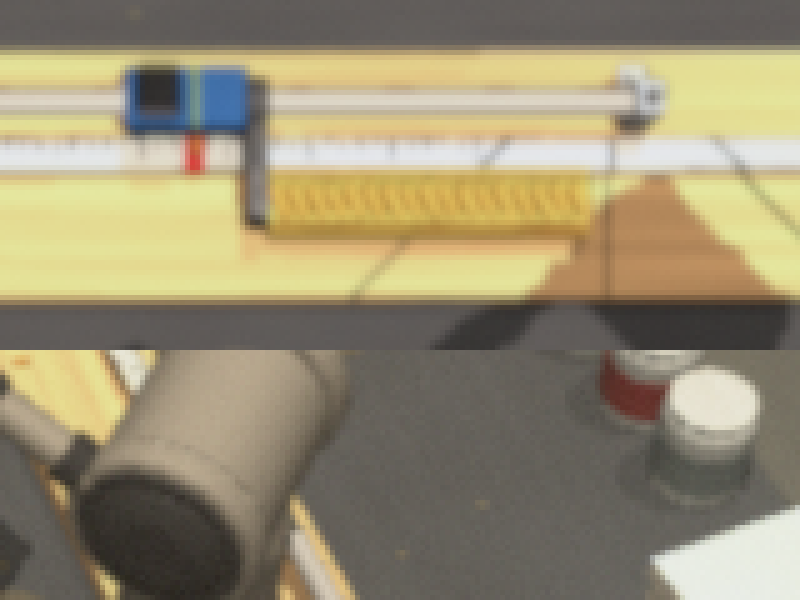

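The crop shows the gilt moulding parallel and snug along the fence (y≈199–212) with its end at the arm (313,205). The stripe and the tape both stand at x≈299. Handing in.

```bash
python3 -c "
from workcell import job
print(job.close_job())"
```

```text
the job is handed in; nothing more can be done
None
```

The job is handed in, with no verdict returned. In the last picture the stop's pointer is on the red tape (about 2 mm off), its arm is down, and the gilt moulding lies rope up against the fence with its end at the arm; everything is released.

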